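Sweep the wood offcuts into the bench dustpan

TASK

Clear the painting bench: gently sweep the three dark wooden offcuts with the fingertips along the table through the open mouth of the blue dustpan until all three lie flat and wholly inside it. Only push them, never pick them up. Leave the paint tin, the jar and the brush where they are, and do not touch the white nest box, whose paint is wet.

Things in the scene. Friction and masses are not known exactly. Their poses are not given: they have to be found in the camera images.
- pan: Blue dustpan fixed to the table: 220 mm wide (x), 160 deep (y), three walls 35 mm high, 6 thick; inside 208 x 154 mm. Origin: on the table, middle of the open mouth. Local +y points out of the mouth towards the work; the inside runs from y = 0 to the back wall at -154 mm. Floor level with the table, no sill. Black handle, 24 mm thick, 120 mm out behind the back wall.
- offcut_a: Loose dark wooden offcut, a flat block 44 x 34 x 20 mm (x, y, z), about 30 g, slides on the table. Origin: centre of its underside, z up.
- offcut_b: Loose dark wooden offcut, a flat block 40 x 36 x 20 mm (x, y, z), about 30 g, slides on the table. Origin: centre of its underside, z up.
- offcut_c: Loose dark wooden offcut, a flat block 48 x 32 x 20 mm (x, y, z), about 30 g, slides on the table. Origin: centre of its underside, z up.
- tin: Small upright paint tin with a yellow label, 72 mm in diameter, 70 mm high, loose; leave it. Origin: centre of its underside.
- jar: Upright green glass jar with a red cap, 52 mm in diameter, 65 mm high, loose; leave it. Origin: centre of its underside.
- brush: Paint brush lying on the table, 200 mm long along its x, loose; leave it. Origin: under the middle of its length.
- nestbox: White open-topped wooden nest box with wet paint, 160 x 130 x 75 mm (x, y, z), loose; do not touch it. Origin: centre of its underside.

How it is judged:
By the outcome, as a careful person would: the job done as asked, in the order asked, and still so for the second after the job is handed in, with the robot touching nothing.
It also fails if it takes over 72 s, if anything falls off the work surface, if the arm or the gripper's body presses on something with over 40 N, if the wrist force passes 120 N, or if a joint passes its speed limit or range.

ROBOT

A 6-joint arm with a two-finger parallel gripper is mounted at the origin on the work surface. World frame = base frame: x ahead of the robot, y to its left, z up, the work surface at z = 0. Lengths are in m, angles in rad, forces in N, time in s.
With the tool pointing down it reaches from about 0.375 to 0.9 m from the base axis. Payload 3.1 kg.
Tool frame: the origin (TCP) lies midway between the tips of the shut fingers; the grasp point (between the pads) lies 19 mm behind it (manip.grasp_offset is the distance from the TCP to the grasp point, in m); z points along the fingers, y is the line along which they close (so a half turn about z gives the same grasp; the last joint's range is limited). The gripper opens to 85 mm and grips with 20 to 120 N. Pads are 22 mm wide; open, the fingers measure 114 mm over their backs; the gripper's body (76 mm by 85 mm) begins 54 mm behind the grasp point. The pads swing forward as they close: fully open they stand 13 mm farther back than shut.
Start: joints at [1.097, 0.527, 1.433, -0, 1.181, -0.178], TCP at [0.182, 0.598, 0.231] pointing down, gripper open.
Joint ranges: [-3.08, 3.08], [-0.75, 2.2], [0.22, 2.44], [-1.43, 4.57], [0, 2.65], [-2.85, 2.85]. Speed limits (rad/s): [2.79, 2.79, 3.14, 3.14, 3.14, 3.14].

INTERFACE

Orientations are given as a unit quaternion [x, y, z, w].
In Python, from station import sensors, cams, order, manip gives the robot as it stands.
- The arm moves only by the tool move_arm, never from a script. Its argument "targets" is a list of rows, each an object of numbers: "dx", "dy", "dz": the shift along the world's x, y, z normalised to -1 to 1, where 1 is 25 mm; "rx", "ry", "rz": the turn, a rotation vector about the world's x, y, z normalised to -1 to 1, where 1 is 30 degrees. A call has exactly 10 rows; each row shifts and turns the commanded pose from where the row before left it; what a row does not reach is not made up. A row lasts 1/8 s, in which the tool goes at most 62.5 mm and 10.7 degrees, less where a joint would pass 70% of its speed; a pose out of reach is approached as far as the arm can. A call with a number of a shift or a turn outside -1 to 1 is refused whole. A call with a gripper value outside its range is refused whole. "claw" is the opening in per cent of the stroke, from 0 (shut) to 100 (fully open), set as the call begins (left out, the last holds). The fingers move at their own pace and stop on an object; "newtons" is the grip in N (left out, the last holds). Time passes only in rows, so rows that do not move let the fingers close, or fill a call up. It gives the time, the measured TCP pose, the force, the opening and the grip force at its end, in the units of the state.
- sensors.sense(): the state, without advancing time (a new reading comes with each control period).
- cams.snapshot(name): name is "side" or "top"; returns the picture (420x560x3 uint8, red, green, blue); there is no depth.
- cams.camera_model(name): a dict with "fx", "fy", "cx", "cy" (pixels), "extrinsics" (4x4, takes a point from world to camera coordinates). Camera axes: x right, y down, z forward; pixel columns grow to the right and rows downward; lengths in m; the calibration is good to about 2 mm. A picture is of the moment at which its call begins. camera_model takes no time and is no camera call.
- order.sign_off(): hands the job in; it is judged then, once.
The state is a dict: "t": time; "q": joint angles; "qd": joint speeds; "tau": joint torques, N m; "tcp_pos": TCP position; "tool_rot": TCP orientation; "force": force on the tool from outside, world axes, zero at the start; "ft_torque": the same for the moment, N m; "finger_gap": opening from 0.0 (shut) to 1.0 (fully open); "gripper_force": force on a finger pad.
Only numpy, scipy, OpenCV 4.12 (cv2) and the standard library are available. Lean on these libraries where they do the work, as an engineer would, in place of code of your own. Each camera call takes 0.05 s, during which the arm holds its last target. There are 200 camera calls.

## Working session

There is one attempt and no reset: what is moved stays moved. The work goes in short steps, Python scripts to look and compute and a tool call to move; the robot and the scene stay as the last step left them, time stands still between calls to the robot, and variables do not carry over. Pictures are saved under pics/ and viewed, at most 10 in all, crops included, and the job is handed in when it is done.

Besides the shell and the picture viewer there is one more tool, called as name([rows], argument=value, ...), one row to a line, values as JSON. move_arm: Moves the arm, as the interface text tells. Scaled input: -1 to 1 covers 25 mm each way for a shift and 30 degrees each way for a turn. Its arguments: {"type":"object","properties":{"targets":{"type":"array"},"claw":{"type":"number"},"newtons":{"type":"number"}},"required":["targets"]}

```bash
mkdir -p pics; python3 - <<'E'
from station import sensors,cams
import cv2
for n in("top","side"):
    cv2.imwrite(f"pics/{n}0.png",cams.snapshot(n)[:,:,::-1]); m=cams.camera_model(n); print(n,m)
s=sensors.sense();print(s['t'],s['tcp_pos'],s['tool_rot'],s['finger_gap'])
E
```

```text
top {'fx': 381.45979007593525, 'fy': 381.45979007593525, 'cx': 287.69078230044425, 'cy': 212.87177506333808, 'extrinsics': array([[ 0.01548674, -0.99976109, -0.01542462,  0.12826101],
       [-0.99390962, -0.01370913, -0.10934225,  0.57513879],
       [ 0.10910467,  0.01702403, -0.99388448,  0.66422507],
       [ 0.        ,  0.        ,  0.        ,  1.        ]])}
side {'fx': 501.7187705628759, 'fy': 501.7187705628759, 'cx': 278.4399097869941, 'cy': 218.54151474857994, 'extrinsics': array([[ 0.82702332, -0.56196349,  0.01514815, -0.40745812],
       [-0.27132724, -0.42261324, -0.86474249,  0.24250041],
       [ 0.49235552,  0.7110521 , -0.50198701,  0.55025653],
       [ 0.        ,  0.        ,  0.        ,  1.        ]])}
0.1 [0.18187613 0.59730201 0.23041007] [ 1.47383559e-01  9.89078922e-01 -9.32307201e-04 -3.20502161e-04] 1.0005019638169081
```

View pics/top0.png

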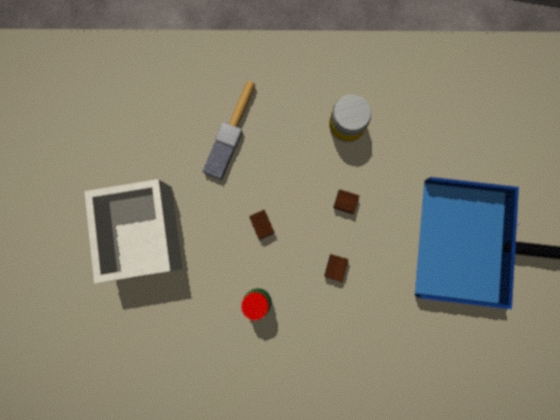

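View pics/side0.png

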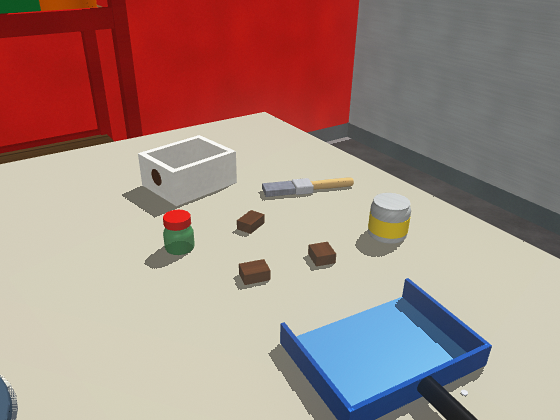

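The top view shows the pan (420–515, 180–305) with its mouth to the left (+y). The offcuts are at about (262,225), (346,202) and (336,268), the jar at (257,303), the tin at (350,118) and the nest box on the left. The side view matches this. The arm is out of frame.

```bash
cat > h.py <<'E'
import numpy as np,cv2
from station import sensors,cams
def ray(n,uv,z):
    m=cams.camera_model(n);E=m['extrinsics'];R=E[:3,:3];c=-R.T@E[:3,3]
    uv=np.atleast_2d(uv).astype(float)
    d=np.c_[(uv[:,0]-m['cx'])/m['fx'],(uv[:,1]-m['cy'])/m['fy'],np.ones(len(uv))]@R
    return (c+d*((z-c[2])/d[:,2])[:,None])[:,:2]
def blobs(mask,amin=80):
    cs,_=cv2.findContours(mask.astype(np.uint8),cv2.RETR_EXTERNAL,cv2.CHAIN_APPROX_NONE)
    return [c for c in cs if cv2.contourArea(c)>amin]
def wood(im):
    r,g,b=[im[...,i].astype(int) for i in range(3)]
    return (r>1.6*g)&(r<130)&(r>25)&(g<70)&(b<60)
def offcuts(im=None,z=.02,n="top"):
    im=cams.snapshot(n) if im is None else im
    out=[]
    for c in blobs(wood(im)):
        w=ray(n,c[:,0],z).astype(np.float32)
        (x,y),(a,b),t=cv2.minAreaRect(w*1000)
        if a<b:a,b,t=b,a,t+90
        if max(a,b)<90: out.append((round(x),round(y),round(a),round(b),round((t+90)%180-90)))
    return out
E
python3 - <<'E'
from h import *
im=cams.snapshot("top");print("offcuts mm x,y,L,W,ang",offcuts(im))
sd=cams.snapshot("side");print("side",[ray("side",c[:,0].mean(0),.01).round(3).tolist() for c in blobs(wood(sd))])
r,g,b=[im[...,i].astype(int) for i in range(3)]
pan=blobs((b>1.5*r)&(b>70),2000)
for c in pan:
    print("pan top",cv2.boxPoints(cv2.minAreaRect((ray("top",c[:,0],.035)*1000).astype(np.float32))).round(),cv2.minAreaRect((ray("top",c[:,0],.035)*1000).astype(np.float32)))
fl=blobs((b>150)&(b>1.5*r),2000)
for c in fl: print("floor",cv2.boxPoints(cv2.minAreaRect((ray("top",c[:,0],0)*1000).astype(np.float32))).round())
for c in blobs((r>150)&(g<60),100): print("jar",cv2.minAreaRect((ray("top",c[:,0],.065)*1000).astype(np.float32)))
print("tin",ray("top",[351,114],.07),"nest",ray("top",[[85,191],[160,182],[170,275],[97,281]],.075).round(3).tolist(),"brush",ray("top",[[252,82],[205,172],[222,179]],0.01).round(3).tolist())
E
```

```text
offcuts mm x,y,L,W,ang [(475, 47, 40, 31, -15), (553, 186, 44, 27, 24), (597, 28, 37, 33, 73)]
side [[[0.579, 1.389]]]
pan top [[ 408. -259.]
 [ 626. -282.]
 [ 644. -113.]
 [ 426.  -90.]] ((526.1414794921875, -185.722412109375), (170.08737182617188, 219.30567932128906), 84.0133056640625)
floor [[ 418. -251.]
 [ 607. -272.]
 [ 623. -122.]
 [ 434. -102.]]
jar ((409.8802185058594, 190.86007690429688), (43.06539535522461, 42.6534309387207), 46.68068313598633)
tin [[0.74704445 0.02646293]] nest [[0.602, 0.489], [0.619, 0.359], [0.46, 0.333], [0.448, 0.457]] brush [[0.833, 0.211], [0.652, 0.297], [0.639, 0.264]]
```

move_arm([
  {"dx": 0.58,"dy": -1,"rz": -0.26},
  {"dx": 0.58,"dy": -1,"rz": -0.26},
  {"dx": 0.58,"dy": -1,"rz": -0.26},
  {"dx": 0.58,"dy": -1,"rz": -0.26},
  {"dx": 0.58,"dy": -1,"rz": -0.26},
  {"dx": 0.58,"dy": -1,"rz": -0.26},
  {"dx": 0.58,"dy": -1,"rz": -0.26},
  {"dx": 0.58,"dy": -1,"rz": -0.26},
  {"dx": 0.58,"dy": -1,"rz": -0.26},
  {"dx": 0.58,"dy": -1,"rz": -0.26},
], claw=25)

```text
schema error: expected keys dx, dy, dz, rx, ry, rz
```

move_arm([
  {"dx": 0.58,"dy": -1},
  {"dx": 0.58,"dy": -1},
  {"dx": 0.58,"dy": -1},
  {"dx": 0.58,"dy": -1,"dz": -0.4},
  {"dx": 0.58,"dy": -1,"dz": -0.4},
  {"dx": 0.58,"dy": -1,"dz": -0.4},
  {"dx": 0.58,"dy": -1,"dz": -0.4},
  {"dx": 0.58,"dy": -1,"dz": -0.4},
  {"dx": 0.58,"dy": -1,"dz": -0.4},
  {"dx": 0.58,"dy": -0.9,"dz": -0.4},
])

```text
schema error: expected keys dx, dy, dz, rx, ry, rz
```

Every key is required in each row.

move_arm([
  {"dx": 0.58,"dy": -1,"dz": 0,"rx": 0,"ry": 0,"rz": -0.26},
  {"dx": 0.58,"dy": -1,"dz": 0,"rx": 0,"ry": 0,"rz": -0.26},
  {"dx": 0.58,"dy": -1,"dz": 0,"rx": 0,"ry": 0,"rz": -0.26},
  {"dx": 0.58,"dy": -1,"dz": 0,"rx": 0,"ry": 0,"rz": -0.26},
  {"dx": 0.58,"dy": -1,"dz": 0,"rx": 0,"ry": 0,"rz": -0.26},
  {"dx": 0.58,"dy": -1,"dz": 0,"rx": 0,"ry": 0,"rz": -0.26},
  {"dx": 0.58,"dy": -1,"dz": 0,"rx": 0,"ry": 0,"rz": -0.26},
  {"dx": 0.58,"dy": -1,"dz": 0,"rx": 0,"ry": 0,"rz": -0.26},
  {"dx": 0.58,"dy": -1,"dz": 0,"rx": 0,"ry": 0,"rz": -0.26},
  {"dx": 0.58,"dy": -1,"dz": 0,"rx": 0,"ry": 0,"rz": -0.26},
], claw=25)

```text
t: 1.45
tcp_pos: [0.3275, 0.347, 0.2313]
tool_rot: [0.738, 0.674, -0.0, 0.0]
force: [-0.3, -0.3, 0.2]
finger_gap: 0.25
gripper_force: 0.0
```

move_arm([
  {"dx": 0.58,"dy": -1,"dz": 0,"rx": 0,"ry": 0,"rz": 0},
  {"dx": 0.58,"dy": -1,"dz": 0,"rx": 0,"ry": 0,"rz": 0},
  {"dx": 0.58,"dy": -1,"dz": 0,"rx": 0,"ry": 0,"rz": 0},
  {"dx": 0.58,"dy": -1,"dz": -0.5,"rx": 0,"ry": 0,"rz": 0},
  {"dx": 0.58,"dy": -1,"dz": -0.5,"rx": 0,"ry": 0,"rz": 0},
  {"dx": 0.58,"dy": -1,"dz": -0.5,"rx": 0,"ry": 0,"rz": 0},
  {"dx": 0.58,"dy": -1,"dz": -0.5,"rx": 0,"ry": 0,"rz": 0},
  {"dx": 0.58,"dy": -1,"dz": -0.5,"rx": 0,"ry": 0,"rz": 0},
  {"dx": 0.58,"dy": -1,"dz": -0.5,"rx": 0,"ry": 0,"rz": 0},
  {"dx": 0.58,"dy": -0.9,"dz": -0.5,"rx": 0,"ry": 0,"rz": 0},
])

```text
t: 2.7
tcp_pos: [0.4727, 0.0994, 0.1434]
tool_rot: [0.737, 0.676, 0.0, 0.0]
force: [1.0, -0.3, -0.0]
finger_gap: 0.25
gripper_force: 0.0
```

move_arm([
  {"dx": 0,"dy": 0,"dz": -0.9,"rx": 0,"ry": 0,"rz": 0},
  {"dx": 0,"dy": 0,"dz": -0.8,"rx": 0,"ry": 0,"rz": 0},
  {"dx": 0,"dy": 0,"dz": -0.8,"rx": 0,"ry": 0,"rz": 0},
  {"dx": 0,"dy": 0,"dz": -0.7,"rx": 0,"ry": 0,"rz": 0},
  {"dx": 0,"dy": 0,"dz": -0.6,"rx": 0,"ry": 0,"rz": 0},
  {"dx": 0,"dy": 0,"dz": -0.5,"rx": 0,"ry": 0,"rz": 0},
  {"dx": 0,"dy": 0,"dz": -0.4,"rx": 0,"ry": 0,"rz": 0},
  {"dx": 0,"dy": 0,"dz": -0.3,"rx": 0,"ry": 0,"rz": 0},
  {"dx": 0,"dy": 0,"dz": 0,"rx": 0,"ry": 0,"rz": 0},
  {"dx": 0,"dy": 0,"dz": 0,"rx": 0,"ry": 0,"rz": 0},
])

```text
t: 3.95
tcp_pos: [0.4723, 0.1004, 0.019]
tool_rot: [0.737, 0.676, 0.0, 0.0]
force: [-0.4, 0.7, 0.6]
finger_gap: 0.255
gripper_force: 0.0
```

move_arm([
  {"dx": 0,"dy": 0,"dz": -0.3,"rx": 0,"ry": 0,"rz": 0},
  {"dx": 0,"dy": 0,"dz": -0.24,"rx": 0,"ry": 0,"rz": 0},
  {"dx": 0,"dy": -0.4,"dz": 0,"rx": 0,"ry": 0,"rz": 0},
  {"dx": 0.02,"dy": -0.4,"dz": 0,"rx": 0,"ry": 0,"rz": 0},
  {"dx": 0.05,"dy": -0.4,"dz": 0,"rx": 0,"ry": 0,"rz": 0},
  {"dx": 0.05,"dy": -0.4,"dz": 0,"rx": 0,"ry": 0,"rz": 0},
  {"dx": 0.05,"dy": -0.4,"dz": 0,"rx": 0,"ry": 0,"rz": 0},
  {"dx": 0.05,"dy": -0.4,"dz": 0,"rx": 0,"ry": 0,"rz": 0},
  {"dx": 0.05,"dy": -0.4,"dz": 0,"rx": 0,"ry": 0,"rz": 0},
  {"dx": 0.05,"dy": -0.4,"dz": 0,"rx": 0,"ry": 0,"rz": 0},
])

```text
t: 5.2
tcp_pos: [0.4802, 0.0197, 0.0053]
tool_rot: [0.737, 0.676, -0.0, -0.0]
force: [0.4, 0.6, 0.2]
finger_gap: 0.246
gripper_force: 0.2
```

```bash
python3 - <<'E'
from h import *
im=cams.snapshot("top");print(offcuts(im));sd=cams.snapshot("side")
cv2.imwrite("pics/p1.png",np.hstack([im[130:330,180:540],sd[180:380,180:540]])[:,:,::-1])
E
```

```text
[(553, 185, 45, 28, 23), (598, 28, 36, 33, 72)]
```

View pics/p1.png

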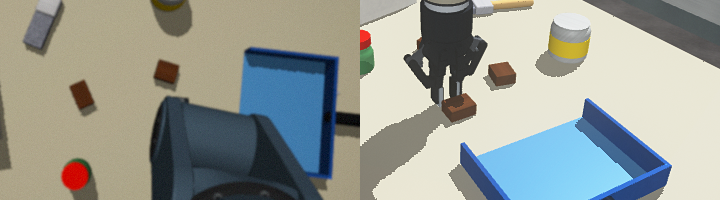

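The left half (top view) has the arm hiding offcut a. In the right half (side view) offcut a sits squarely ahead of the fingers at about (460,107), so I'll keep pushing.

move_arm([
  {"dx": 0.055,"dy": -0.45,"dz": 0,"rx": 0,"ry": 0,"rz": 0},
  {"dx": 0.055,"dy": -0.45,"dz": 0,"rx": 0,"ry": 0,"rz": 0},
  {"dx": 0.055,"dy": -0.45,"dz": 0,"rx": 0,"ry": 0,"rz": 0},
  {"dx": 0.055,"dy": -0.45,"dz": 0,"rx": 0,"ry": 0,"rz": 0},
  {"dx": 0.055,"dy": -0.45,"dz": 0,"rx": 0,"ry": 0,"rz": 0},
  {"dx": 0.055,"dy": -0.45,"dz": 0,"rx": 0,"ry": 0,"rz": 0},
  {"dx": 0.055,"dy": -0.45,"dz": 0,"rx": 0,"ry": 0,"rz": 0},
  {"dx": 0.055,"dy": -0.45,"dz": 0,"rx": 0,"ry": 0,"rz": 0},
  {"dx": 0.055,"dy": -0.45,"dz": 0,"rx": 0,"ry": 0,"rz": 0},
  {"dx": 0.055,"dy": -0.45,"dz": 0,"rx": 0,"ry": 0,"rz": 0},
])

```text
t: 6.55
tcp_pos: [0.494, -0.0929, 0.0053]
tool_rot: [0.737, 0.676, -0.0, -0.0]
force: [-0.4, -0.6, -0.2]
finger_gap: 0.251
gripper_force: 0.1
```

move_arm([
  {"dx": 0.055,"dy": -0.45,"dz": 0,"rx": 0,"ry": 0,"rz": 0},
  {"dx": 0.055,"dy": -0.45,"dz": 0,"rx": 0,"ry": 0,"rz": 0},
  {"dx": 0.055,"dy": -0.45,"dz": 0,"rx": 0,"ry": 0,"rz": 0},
  {"dx": 0.055,"dy": -0.45,"dz": 0,"rx": 0,"ry": 0,"rz": 0},
  {"dx": 0.055,"dy": -0.45,"dz": 0,"rx": 0,"ry": 0,"rz": 0},
  {"dx": 0.055,"dy": -0.45,"dz": 0,"rx": 0,"ry": 0,"rz": 0},
  {"dx": 0.055,"dy": -0.4,"dz": 0,"rx": 0,"ry": 0,"rz": 0},
  {"dx": 0.0,"dy": -0.2,"dz": 0,"rx": 0,"ry": 0,"rz": 0},
  {"dx": 0,"dy": 0.2,"dz": 0,"rx": 0,"ry": 0,"rz": 0},
  {"dx": 0,"dy": 0.5,"dz": 0.2,"rx": 0,"ry": 0,"rz": 0},
])

```text
t: 7.8
tcp_pos: [0.5031, -0.1565, 0.0102]
tool_rot: [0.737, 0.676, -0.0, -0.001]
force: [-0.1, -0.2, 0.2]
finger_gap: 0.25
gripper_force: 0.0
```

```bash
python3 - <<'E'
from h import *
im=cams.snapshot("top");print(offcuts(im));sd=cams.snapshot("side")
cv2.imwrite("pics/p2.png",np.hstack([im[130:330,180:540],sd[220:420,180:540]])[:,:,::-1])
E
```

```text
[(553, 185, 44, 28, 25), (597, 28, 36, 33, 72)]
```

View pics/p2.png

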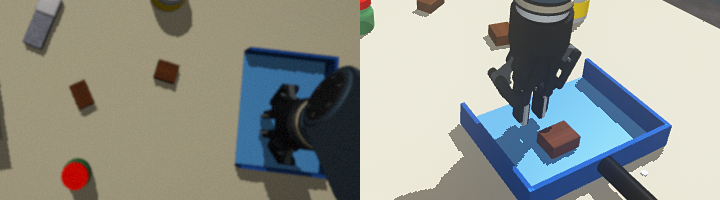

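Offcut a lies flat inside the pan at the rear (side crop about (558,138)). Next is offcut b.

move_arm([
  {"dx": 0,"dy": 0,"dz": 1,"rx": 0,"ry": 0,"rz": 0},
  {"dx": 0,"dy": 0,"dz": 1,"rx": 0,"ry": 0,"rz": 0},
  {"dx": 0,"dy": 0,"dz": 1,"rx": 0,"ry": 0,"rz": 0},
  {"dx": 0,"dy": 0,"dz": 0.5,"rx": 0,"ry": 0,"rz": 0},
  {"dx": 0.6,"dy": 1,"dz": 0,"rx": 0,"ry": 0,"rz": 0},
  {"dx": 0.6,"dy": 1,"dz": 0,"rx": 0,"ry": 0,"rz": 0},
  {"dx": 0.6,"dy": 1,"dz": 0,"rx": 0,"ry": 0,"rz": 0},
  {"dx": 0.6,"dy": 1,"dz": 0,"rx": 0,"ry": 0,"rz": 0},
  {"dx": 0.6,"dy": 1,"dz": 0,"rx": 0,"ry": 0,"rz": 0},
  {"dx": 0.6,"dy": 1,"dz": 0,"rx": 0,"ry": 0,"rz": 0},
])

```text
t: 9.15
tcp_pos: [0.5934, -0.0059, 0.0973]
tool_rot: [0.737, 0.676, -0.0, -0.001]
force: [0.7, -0.1, -0.4]
finger_gap: 0.251
gripper_force: 0.0
```

move_arm([
  {"dx": 0.09,"dy": 0.9,"dz": 0,"rx": 0,"ry": 0,"rz": 0},
  {"dx": 0.09,"dy": 0.9,"dz": 0,"rx": 0,"ry": 0,"rz": 0},
  {"dx": 0.09,"dy": 0.9,"dz": 0,"rx": 0,"ry": 0,"rz": 0},
  {"dx": 0.09,"dy": 0.9,"dz": 0,"rx": 0,"ry": 0,"rz": 0},
  {"dx": 0,"dy": 0,"dz": -0.6,"rx": 0,"ry": 0,"rz": 0},
  {"dx": 0,"dy": 0,"dz": -0.8,"rx": 0,"ry": 0,"rz": 0},
  {"dx": 0,"dy": 0,"dz": -0.8,"rx": 0,"ry": 0,"rz": 0},
  {"dx": 0,"dy": 0,"dz": -0.6,"rx": 0,"ry": 0,"rz": 0},
  {"dx": 0,"dy": 0,"dz": -0.4,"rx": 0,"ry": 0,"rz": 0},
  {"dx": 0,"dy": 0,"dz": -0.3,"rx": 0,"ry": 0,"rz": 0},
])

```text
t: 10.4
tcp_pos: [0.6024, 0.0826, 0.0096]
tool_rot: [0.737, 0.676, -0.0, -0.0]
force: [0.7, 0.6, 0.3]
finger_gap: 0.248
gripper_force: 0.0
```

move_arm([
  {"dx": 0,"dy": -0.4,"dz": -0.18,"rx": 0,"ry": 0,"rz": 0},
  {"dx": -0.04,"dy": -0.45,"dz": 0,"rx": 0,"ry": 0,"rz": 0},
  {"dx": -0.04,"dy": -0.45,"dz": 0,"rx": 0,"ry": 0,"rz": 0},
  {"dx": -0.04,"dy": -0.45,"dz": 0,"rx": 0,"ry": 0,"rz": 0},
  {"dx": -0.04,"dy": -0.45,"dz": 0,"rx": 0,"ry": 0,"rz": 0},
  {"dx": -0.04,"dy": -0.45,"dz": 0,"rx": 0,"ry": 0,"rz": 0},
  {"dx": -0.04,"dy": -0.45,"dz": 0,"rx": 0,"ry": 0,"rz": 0},
  {"dx": -0.04,"dy": -0.45,"dz": 0,"rx": 0,"ry": 0,"rz": 0},
  {"dx": -0.04,"dy": -0.45,"dz": 0,"rx": 0,"ry": 0,"rz": 0},
  {"dx": -0.04,"dy": -0.45,"dz": 0,"rx": 0,"ry": 0,"rz": 0},
])

```text
t: 11.65
tcp_pos: [0.5935, -0.0291, 0.0058]
tool_rot: [0.737, 0.676, -0.0, -0.0]
force: [0.5, 0.9, 1.6]
finger_gap: 0.248
gripper_force: 0.2
```

move_arm([
  {"dx": -0.04,"dy": -0.45,"dz": 0,"rx": 0,"ry": 0,"rz": 0},
  {"dx": -0.04,"dy": -0.45,"dz": 0,"rx": 0,"ry": 0,"rz": 0},
  {"dx": -0.04,"dy": -0.45,"dz": 0,"rx": 0,"ry": 0,"rz": 0},
  {"dx": -0.04,"dy": -0.45,"dz": 0,"rx": 0,"ry": 0,"rz": 0},
  {"dx": -0.04,"dy": -0.45,"dz": 0,"rx": 0,"ry": 0,"rz": 0},
  {"dx": -0.04,"dy": -0.45,"dz": 0,"rx": 0,"ry": 0,"rz": 0},
  {"dx": -0.04,"dy": -0.45,"dz": 0,"rx": 0,"ry": 0,"rz": 0},
  {"dx": -0.04,"dy": -0.45,"dz": 0,"rx": 0,"ry": 0,"rz": 0},
  {"dx": -0.04,"dy": -0.45,"dz": 0,"rx": 0,"ry": 0,"rz": 0},
  {"dx": -0.04,"dy": -0.45,"dz": 0,"rx": 0,"ry": 0,"rz": 0},
])

```text
t: 12.9
tcp_pos: [0.5835, -0.1417, 0.0058]
tool_rot: [0.737, 0.676, -0.0, 0.0]
force: [-0.4, 0.3, 0.5]
finger_gap: 0.248
gripper_force: 0.1
```

```bash
python3 - <<'E'
from h import *
im=cams.snapshot("top");print(offcuts(im));sd=cams.snapshot("side")
cv2.imwrite("pics/p3.png",np.hstack([im[130:330,180:540],sd[220:420,180:540]])[:,:,::-1])
E
```

```text
[(509, -202, 40, 33, -6), (553, 185, 45, 28, 25)]
```

View pics/p3.png

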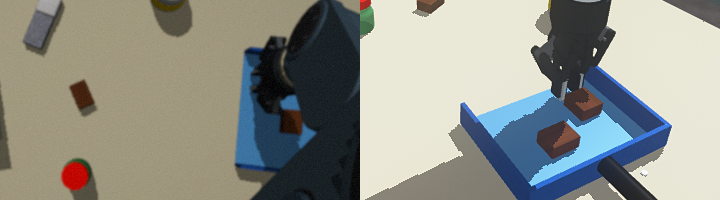

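Offcut b is directly ahead of the fingers inside the pan (side crop about (583,103)), and a is beside it. I'll finish b's push and then retreat.

move_arm([
  {"dx": -0.04,"dy": -0.45,"dz": 0,"rx": 0,"ry": 0,"rz": 0},
  {"dx": -0.04,"dy": -0.45,"dz": 0,"rx": 0,"ry": 0,"rz": 0},
  {"dx": -0.04,"dy": -0.45,"dz": 0,"rx": 0,"ry": 0,"rz": 0},
  {"dx": 0,"dy": -0.2,"dz": 0,"rx": 0,"ry": 0,"rz": 0},
  {"dx": 0,"dy": 0.2,"dz": 0,"rx": 0,"ry": 0,"rz": 0},
  {"dx": 0,"dy": 0.4,"dz": 0.3,"rx": 0,"ry": 0,"rz": 0},
  {"dx": 0,"dy": 0.2,"dz": 1,"rx": 0,"ry": 0,"rz": 0},
  {"dx": 0,"dy": 0,"dz": 1,"rx": 0,"ry": 0,"rz": 0},
  {"dx": 0,"dy": 0,"dz": 1,"rx": 0,"ry": 0,"rz": 0},
  {"dx": 0,"dy": 0,"dz": 1,"rx": 0,"ry": 0,"rz": 0},
])

```text
t: 14.25
tcp_pos: [0.5803, -0.1581, 0.1146]
tool_rot: [0.736, 0.676, 0.0, -0.0]
force: [-0.6, 0.3, 0.2]
finger_gap: 0.253
gripper_force: 0.0
```

move_arm([
  {"dx": -0.1,"dy": 1,"dz": 0.5,"rx": 0,"ry": 0,"rz": 0},
  {"dx": -0.1,"dy": 1,"dz": 0,"rx": 0,"ry": 0,"rz": 0},
  {"dx": -0.1,"dy": 1,"dz": 0,"rx": 0,"ry": 0,"rz": 0},
  {"dx": -0.1,"dy": 1,"dz": 0,"rx": 0,"ry": 0,"rz": 0},
  {"dx": -0.1,"dy": 1,"dz": 0,"rx": 0,"ry": 0,"rz": 0},
  {"dx": -0.1,"dy": 1,"dz": 0,"rx": 0,"ry": 0,"rz": 0},
  {"dx": -0.1,"dy": 1,"dz": 0,"rx": 0,"ry": 0,"rz": 0},
  {"dx": -0.1,"dy": 1,"dz": 0,"rx": 0,"ry": 0,"rz": 0},
  {"dx": -0.1,"dy": 1,"dz": 0,"rx": 0,"ry": 0,"rz": 0},
  {"dx": -0.1,"dy": 1,"dz": 0,"rx": 0,"ry": 0,"rz": 0},
])

```text
t: 15.5
tcp_pos: [0.5535, 0.0933, 0.1255]
tool_rot: [0.736, 0.676, -0.001, -0.001]
force: [0.6, 0.4, 0.3]
finger_gap: 0.248
gripper_force: 0.0
```

move_arm([
  {"dx": 0,"dy": 0.97,"dz": 0,"rx": 0,"ry": 0,"rz": 0},
  {"dx": 0,"dy": 0.97,"dz": 0,"rx": 0,"ry": 0,"rz": 0},
  {"dx": 0,"dy": 0.97,"dz": 0,"rx": 0,"ry": 0,"rz": 0},
  {"dx": 0,"dy": 0.97,"dz": 0,"rx": 0,"ry": 0,"rz": 0},
  {"dx": 0,"dy": 0.97,"dz": 0,"rx": 0,"ry": 0,"rz": 0},
  {"dx": 0,"dy": 0.97,"dz": 0,"rx": 0,"ry": 0,"rz": 0},
  {"dx": 0,"dy": 0,"dz": -0.7,"rx": 0,"ry": 0,"rz": 0},
  {"dx": 0,"dy": 0,"dz": -0.9,"rx": 0,"ry": 0,"rz": 0},
  {"dx": 0,"dy": 0,"dz": -0.9,"rx": 0,"ry": 0,"rz": 0},
  {"dx": 0,"dy": 0,"dz": -0.9,"rx": 0,"ry": 0,"rz": 0},
])

```text
t: 16.75
tcp_pos: [0.5535, 0.2355, 0.0389]
tool_rot: [0.737, 0.676, -0.001, -0.001]
force: [-0.1, 0.2, 0.8]
finger_gap: 0.25
gripper_force: 0.0
```

```bash
python3 - <<'E'
from h import *
im=cams.snapshot("top");print(offcuts(im),sensors.sense()['tcp_pos'])
cv2.imwrite("pics/p4.png",im[:,:,::-1])
E
```

```text
[(508, -199, 40, 35, -5), (552, 185, 44, 28, 25), (582, -207, 41, 34, 86)] [0.55152466 0.23488883 0.03604683]
```

View pics/p4.png

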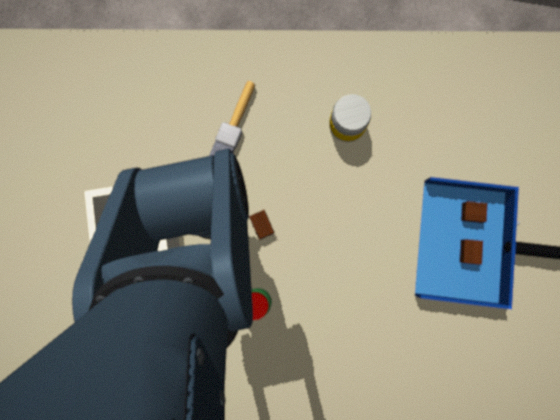

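The top view shows a (472,252) and b (475,212) well inside the pan. Offcut c is still at (262,225), with the gripper behind it. Now I'll sweep c.

move_arm([
  {"dx": 0.05,"dy": 0,"dz": -0.8,"rx": 0,"ry": 0,"rz": 0},
  {"dx": 0.05,"dy": 0,"dz": -0.45,"rx": 0,"ry": 0,"rz": 0},
  {"dx": 0,"dy": -0.4,"dz": 0,"rx": 0,"ry": 0,"rz": 0},
  {"dx": 0,"dy": -0.4,"dz": 0,"rx": 0,"ry": 0,"rz": 0},
  {"dx": 0,"dy": -0.4,"dz": 0,"rx": 0,"ry": 0,"rz": 0},
  {"dx": 0,"dy": -0.4,"dz": 0,"rx": 0,"ry": 0,"rz": 0},
  {"dx": -0.03,"dy": -0.4,"dz": 0,"rx": 0,"ry": 0,"rz": 0},
  {"dx": -0.03,"dy": -0.4,"dz": 0,"rx": 0,"ry": 0,"rz": 0},
  {"dx": -0.03,"dy": -0.4,"dz": 0,"rx": 0,"ry": 0,"rz": 0},
  {"dx": -0.03,"dy": -0.4,"dz": 0,"rx": 0,"ry": 0,"rz": 0},
])

```text
t: 18.05
tcp_pos: [0.5549, 0.1552, 0.0096]
tool_rot: [0.737, 0.676, -0.0, -0.0]
force: [0.5, 0.9, 0.3]
finger_gap: 0.248
gripper_force: 0.2
```

move_arm([
  {"dx": -0.03,"dy": -0.45,"dz": 0,"rx": 0,"ry": 0,"rz": 0},
  {"dx": -0.03,"dy": -0.45,"dz": 0,"rx": 0,"ry": 0,"rz": 0},
  {"dx": -0.03,"dy": -0.45,"dz": 0,"rx": 0,"ry": 0,"rz": 0},
  {"dx": -0.03,"dy": -0.45,"dz": 0,"rx": 0,"ry": 0,"rz": 0},
  {"dx": -0.03,"dy": -0.45,"dz": 0,"rx": 0,"ry": 0,"rz": 0},
  {"dx": -0.03,"dy": -0.45,"dz": 0,"rx": 0,"ry": 0,"rz": 0},
  {"dx": -0.03,"dy": -0.45,"dz": 0,"rx": 0,"ry": 0,"rz": 0},
  {"dx": -0.03,"dy": -0.45,"dz": 0,"rx": 0,"ry": 0,"rz": 0},
  {"dx": -0.03,"dy": -0.45,"dz": 0,"rx": 0,"ry": 0,"rz": 0},
  {"dx": -0.03,"dy": -0.45,"dz": 0,"rx": 0,"ry": 0,"rz": 0},
])

```text
t: 19.3
tcp_pos: [0.5475, 0.0426, 0.0096]
tool_rot: [0.737, 0.676, 0.0, 0.0]
force: [-0.5, -0.4, 0.2]
finger_gap: 0.252
gripper_force: 0.1
```

```bash
python3 - <<'E'
from h import *
im=cams.snapshot("top");print(offcuts(im),sensors.sense()['tcp_pos']);sd=cams.snapshot("side")
cv2.imwrite("pics/p5.png",np.hstack([im[130:330,180:540],sd[180:380,180:540]])[:,:,::-1])
E
```

```text
[(508, -200, 40, 34, -2), (582, -207, 40, 34, 88)] [0.54754062 0.04142657 0.00952597]
```

View pics/p5.png

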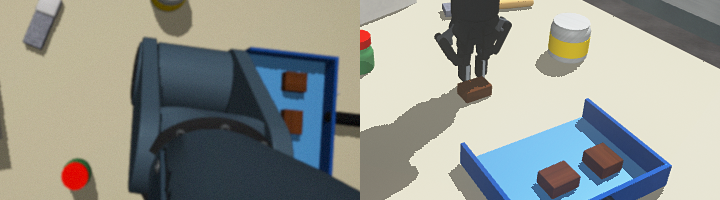

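Offcut c is square against the fingertips (side crop about (475,90)), and a and b haven't moved from the pan. I'll continue pushing.

move_arm([
  {"dx": -0.03,"dy": -0.45,"dz": 0,"rx": 0,"ry": 0,"rz": 0},
  {"dx": -0.03,"dy": -0.45,"dz": 0,"rx": 0,"ry": 0,"rz": 0},
  {"dx": -0.03,"dy": -0.45,"dz": 0,"rx": 0,"ry": 0,"rz": 0},
  {"dx": -0.03,"dy": -0.45,"dz": 0,"rx": 0,"ry": 0,"rz": 0},
  {"dx": -0.03,"dy": -0.45,"dz": 0,"rx": 0,"ry": 0,"rz": 0},
  {"dx": -0.03,"dy": -0.45,"dz": 0,"rx": 0,"ry": 0,"rz": 0},
  {"dx": -0.03,"dy": -0.45,"dz": 0,"rx": 0,"ry": 0,"rz": 0},
  {"dx": -0.03,"dy": -0.45,"dz": 0,"rx": 0,"ry": 0,"rz": 0},
  {"dx": -0.03,"dy": -0.45,"dz": 0,"rx": 0,"ry": 0,"rz": 0},
  {"dx": -0.03,"dy": -0.45,"dz": 0,"rx": 0,"ry": 0,"rz": 0},
])

```text
t: 20.65
tcp_pos: [0.54, -0.0699, 0.0095]
tool_rot: [0.737, 0.676, 0.0, -0.0]
force: [-0.1, 0.4, 0.3]
finger_gap: 0.252
gripper_force: 0.2
```

move_arm([
  {"dx": -0.03,"dy": -0.45,"dz": 0,"rx": 0,"ry": 0,"rz": 0},
  {"dx": -0.03,"dy": -0.45,"dz": 0,"rx": 0,"ry": 0,"rz": 0},
  {"dx": -0.03,"dy": -0.45,"dz": 0,"rx": 0,"ry": 0,"rz": 0},
  {"dx": 0,"dy": -0.45,"dz": 0,"rx": 0,"ry": 0,"rz": 0},
  {"dx": 0,"dy": -0.4,"dz": 0,"rx": 0,"ry": 0,"rz": 0},
  {"dx": 0,"dy": -0.2,"dz": 0,"rx": 0,"ry": 0,"rz": 0},
  {"dx": 0,"dy": 0.2,"dz": 0,"rx": 0,"ry": 0,"rz": 0},
  {"dx": 0,"dy": 0.5,"dz": 0.2,"rx": 0,"ry": 0,"rz": 0},
  {"dx": 0,"dy": 0.5,"dz": 1,"rx": 0,"ry": 0,"rz": 0},
  {"dx": 0,"dy": 0,"dz": 1,"rx": 0,"ry": 0,"rz": 0},
])

```text
t: 21.9
tcp_pos: [0.5369, -0.0966, 0.065]
tool_rot: [0.736, 0.677, -0.0, -0.001]
force: [-0.6, 0.5, 0.3]
finger_gap: 0.253
gripper_force: 0.0
```

move_arm([
  {"dx": 0,"dy": 1,"dz": 1,"rx": 0,"ry": 0,"rz": 0},
  {"dx": 0,"dy": 1,"dz": 1,"rx": 0,"ry": 0,"rz": 0},
  {"dx": 0,"dy": 1,"dz": 0.5,"rx": 0,"ry": 0,"rz": 0},
  {"dx": 0,"dy": 1,"dz": 0,"rx": 0,"ry": 0,"rz": 0},
  {"dx": 0,"dy": 1,"dz": 0,"rx": 0,"ry": 0,"rz": 0},
  {"dx": 0,"dy": 1,"dz": 0,"rx": 0,"ry": 0,"rz": 0},
  {"dx": 0,"dy": 1,"dz": 0,"rx": 0,"ry": 0,"rz": 0},
  {"dx": 0,"dy": 1,"dz": 0,"rx": 0,"ry": 0,"rz": 0},
  {"dx": 0,"dy": 0,"dz": 0,"rx": 0,"ry": 0,"rz": 0},
  {"dx": 0,"dy": 0,"dz": 0,"rx": 0,"ry": 0,"rz": 0},
])

```text
t: 23.15
tcp_pos: [0.5373, 0.1012, 0.1272]
tool_rot: [0.737, 0.676, -0.0, 0.0]
force: [0.0, 0.2, 0.1]
finger_gap: 0.252
gripper_force: 0.0
```

```bash
python3 - <<'E'
from h import *
im=cams.snapshot("top");print(offcuts(im),sensors.sense()['tcp_pos']);sd=cams.snapshot("side")
cv2.imwrite("pics/p6.png",np.hstack([im[30:330,180:540],sd[120:420,180:540]])[:,:,::-1])
E
```

```text
[(508, -199, 40, 35, -6), (523, -152, 43, 32, -5), (582, -207, 41, 34, 86)] [0.53746962 0.10073637 0.12715093]
```

View pics/p6.png

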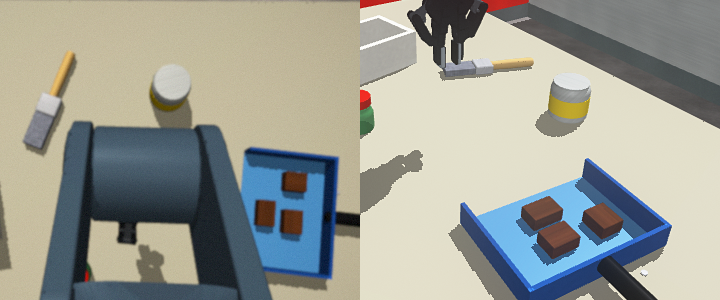

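All three offcuts lie flat in the pan: top-view centres are about (265,213), (291,222) and (295,182). Offcut c's trailing edge is about 25 mm past the mouth. The tin and brush look undisturbed, and the arm is clear of everything.

```bash
python3 -c "from station import order;print(order.sign_off())"
```

```text
the job is handed in; nothing more can be done
None
```

All three offcuts were swept flat and wholly inside the dustpan, at about 23 s of the 72 s allowed; the tin, jar, brush and nest box were left alone, and the job is handed in (no verdict was returned).

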